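Dial open the lock box on the workbench

TASK

Unlock the green lock box by its combination dial, turning the dial by its red spinner grip: turn clockwise (seen from above), letting the red mark pass the white pointer once and stopping when it comes to the pointer the second time, then counter-clockwise, letting the blue mark pass the pointer once and stopping when it comes to the pointer the second time, then clockwise again, slowly, until you feel the dial come up firm against the catch that has fallen. Then draw the bolt handle beside the dial fully back toward the pointer's side until it stops, and let go; turn and draw gently, never forcing the dial or the bolt, and leave the other things on the bench where they stand.

Things in the scene. Friction and masses are not known exactly. Their poses are not given: they have to be found in the camera images.
- lockbox: green steel lock box fixed to the bench, 150 x 240 x 60 mm; origin at the centre of its underside; its own x points away from the pointer's side, its own y toward the dial's end, z up. On its top: the dial (centre 50 mm toward +y) and the bolt handle (70 mm toward -y)
- dial_axis (a point): centre of the upper face of the dial, on its upright axis, 70 mm above the bench; a black disc of 116 mm diameter with white ticks every 9 degrees, a red and a blue mark at its rim. The last stop, between 1.5 and 2.8 rad clockwise from blue (worn lock, different each time), is not dead: resistance rises by 3 to 4 N per mm of spinner travel
- pointer (a point): middle of the white triangle on the box top, 64 mm from the dial axis in the box's -x direction; a mark is set when it stands in line with it (within about 5 degrees)
- spinner_grip (a point): centre of the grip height, 94 mm above the bench, of the spinner: a red upright sleeve 20 mm in diameter, from 71 to 111 mm above the bench, 42 mm from the dial axis. It turns freely on its own pin: held between the fingers it can be led round the dial axis in circles without turning the hand, if gripped firmly (20 to 35 N)
- dial (a joint): angle of the dial relative to the box in rad, counter-clockwise from above positive, counting on over full turns; 0 when the spinner stands from the axis in the box's +x direction. The red mark is at the pointer at 0.873 rad, the blue mark at 2.618 rad (each plus any number of full turns). Turning takes 2 to 5 N at the spinner; over about 15 N against the fallen catch is forcing
- bolt_grip (a point): centre of the grip height of the bolt handle, an upright steel block 14 mm (box x) by 30 mm (box y), from 65 to 104 mm above the bench; the point is 89 mm above the bench
- bolt (a joint): travel of the bolt handle in m, 0 locked, 0.028 fully drawn at its stop; it slides in the box's -x direction, takes 3 to 5 N, stays where it is left, and is blocked after 1 to 2 mm as long as the catch has not fallen. Pulling it against the catch with over 25 N is forcing it
- oilstone: loose green sharpening stone, 45 x 100 x 20 mm, a bystander; origin at the centre of its underside
- insulator_plug: loose white rubber plug, 40 x 40 x 46 mm, a bystander; origin at the centre of its underside

How it is judged (in metres and radians):
On the way:
1. the bolt is drawn fully back (value of joint bolt above 0.025 m), for 0.1 s.
At the end, for the whole second after the job is handed in: the bolt handle is drawn back at least 25 of its 28 mm and stays there at rest, released (value of joint bolt above 0.025 m and velocity of joint bolt between -0.005 and 0.005 m/s); the robot touches nothing.
It fails at once if the dial is forced against the fallen catch (about 15 N at the spinner) (contact force between catch_c0 and dial above 24 N).
It fails at once if the bolt is forced against the catch while locked (contact force between catch_c1 and bolt above 25 N).
It fails at once if a loose thing on the bench is moved more than 3 cm (distance of any of oilstone, insulator_plug from where it was at the start of the episode above 0.03 m).
It also fails if it takes over 72 s, if anything falls off the work surface, if the arm or the gripper's body presses on something with over 40 N, if the wrist force passes 120 N, or if a joint passes its speed limit or range.

ROBOT

A 7-joint arm with a two-finger parallel gripper is mounted at the origin on the work surface; the furniture and walls round the work are solid. World frame = base frame: x ahead of the robot, y to its left, z up, the work surface at z = 0. Lengths are in m, angles in degrees, forces in N, time in s.
With the tool pointing down it reaches from about 0.375 to 0.925 m from the base axis. Payload 3.1 kg.
Tool frame: the origin (TCP) lies on the centre line of the jaws, within the pads' length; the fingertips stand 25 mm ahead of it and the grasp point (between the pads) lies 6 mm ahead of it (manip.nose_length is the distance from the TCP to the fingertips, in m); z points along the fingers, y is the direction in which the jaws open and shut (so a half turn about z gives the same grasp; the last joint's range is limited). The gripper opens to 85 mm and grips with 20 to 120 N. Pads are 22 mm wide; open, the fingers measure 114 mm over their backs; the gripper's body (76 mm by 85 mm) begins 54 mm behind the grasp point. The pads swing forward as they close: fully open they stand 13 mm farther back than shut.
Start: joints at [-77.51, 21.939, 2.515, 91.553, -1.026, 66.532, -2.859], TCP at [0.202, 0.618, 0.256] pointing down, gripper open.
Joint ranges: [-149.38, 149.38], [-23.57, 123.04], [-84.95, 90], [0, 143.3], [-89.99, 269.99], [3.08, 112.72], [-163.45, 163.45]. Speed limits (degrees/s): [159.86, 159.86, 180, 180, 180, 180, 180].

INTERFACE

Orientations are given as [roll, pitch, yaw] about the fixed x, y, z axes, in that order (R = Rz(yaw) Ry(pitch) Rx(roll)).
In Python, from plant import manip gives the robot as it stands. Calls block until the motion is done:
- manip.movep(position, orientation): joint-space move of the TCP to a pose.
- manip.move_straight(position, max_speed=0.15, attitude=None, guard=None): straight line of the TCP; attitude=None keeps the orientation; max_speed is the mean speed in m/s. With guard (N) it stops when the force on the tool has changed by that much, and returns True; else False.
- manip.goto_joints(angles): joint-space move.
- manip.let_go() and manip.clamp(newtons=None): open the fingers fully, or close them until they stop; newtons is the grip in N (None keeps the last).
- manip.sleep(seconds).
- manip.inverse_kinematics(position, orientation): joint angles nearest the present ones, or None.
- manip.observe(): the state.
- manip.grab_frame(name): name is "side" or "top"; returns (picture, depth): 384x512x3 uint8, red, green, blue; 384x512 float32, m along the optical axis (not along the pixel's ray), 0 where there is no reading.
- manip.camera_model(name): a dict with "vfov" (degrees; the focal length in pixels is half the picture's height over the tangent of half this angle, whatever the lens; pixels are square), "cx", "cy" (the principal point, pixels), "R" (3x3) and "t" (3): a world point X has camera coordinates R X + t. Camera axes: x right, y down, z forward; pixel columns grow to the right and rows downward; lengths in m; the calibration is good to about 2 mm. A picture is of the moment at which its call begins. camera_model takes no time and is no camera call.
A pose or a line that the arm cannot do raises manip.MotionError and nothing moves.
- manip.job_done(): hands the job in, once; it reports no verdict.
Trained networks look in the newest picture that a camera, given by its name, has taken for a name from the list of things; names that differ only in an ending like _2 or _b are one class to them, and where a whole thing is asked for, a point or a joint stands for the part that bears it (a point fixed in the world has none). Each returns a list of dicts, best first, with "score" (0 to 1); they miss things now and then, are a little off and sometimes report something else, mostly with a low value. They report only what shows in the picture. A call takes as long as a camera call.
- manip.find_in(camera, target): "at" ([x, y, z] in m, in world coordinates, good to about 4 mm: the middle of the surface that is visible of it).
- manip.spot_point(camera, target): "at" ([x, y, z] in m, in world coordinates, good to about 4 mm: a listed point, or the origin of a listed thing).
The state is a dict: "t": time; "joint_positions": joint angles; "qd": joint speeds; "effort": joint torques, N m; "tcp_pos": TCP position; "tool_rot": TCP orientation; "force": force on the tool from outside, world axes, zero at the start; "ft_torque": the same for the moment, N m; "width": finger opening in m.
Only numpy, scipy, OpenCV 4.12 (cv2) and the standard library are available. Lean on these libraries where they do the work, as an engineer would, in place of code of your own. Each camera call takes 0.05 s, during which the arm holds its last target. There are 200 camera calls.

## Working session

There is one attempt and no reset: what is moved stays moved. The work goes in short steps, each a Python script; the robot and the scene stay as the last script left them, time stands still between calls to the robot, and variables do not carry over. Pictures are saved under pics/ and viewed, about 8 in all and at most 12, crops included, and the job is handed in when it is done.

```bash
ls; mkdir -p pics; python3 - <<'E'
from plant import manip
import cv2,numpy as np
np.set_printoptions(precision=4,suppress=True)
for c in ("top","side"):
    p,d=manip.grab_frame(c); cv2.imwrite(f"pics/{c}0.png",p[:,:,::-1]); np.save(f"{c}0.npy",d)
    for n in ("dial_axis","pointer","spinner_grip","bolt_grip","lockbox","oilstone","insulator_plug"):
        print(c,n,[(np.round(r["at"],4),round(r["score"],2)) for r in manip.spot_point(c,n)[:2]])
o=manip.observe();print(o["t"],o["force"],o["tool_rot"],o["width"],manip.nose_length)
E
```

```text
pics
top dial_axis [(array([ 0.5337, -0.0947,  0.0648]), 0.86)]
top pointer [(array([ 0.4683, -0.082 ,  0.0644]), 0.68)]
top spinner_grip [(array([ 0.504 , -0.0644,  0.0932]), 0.55)]
top bolt_grip [(array([ 0.5208, -0.2107,  0.0861]), 0.56)]
top lockbox [(array([ 0.5234, -0.14  ,  0.0014]), 0.72), (array([ 0.5037, -0.0648,  0.0938]), 0.65)]
top oilstone [(array([ 0.4406, -0.3504, -0.0051]), 0.6)]
top insulator_plug [(array([0.4599, 0.1652, 0.0019]), 0.75)]
side dial_axis [(array([ 0.5315, -0.0922,  0.0668]), 0.96)]
side pointer [(array([ 0.4692, -0.084 ,  0.0672]), 0.94)]
side spinner_grip [(array([ 0.501 , -0.0621,  0.0928]), 0.64)]
side bolt_grip [(array([ 0.5242, -0.2152,  0.0893]), 0.71)]
side lockbox [(array([ 0.5236, -0.1404,  0.0045]), 0.83)]
side oilstone [(array([ 0.4397, -0.3482,  0.0035]), 0.71), (array([ 0.502 , -0.0654,  0.0986]), 0.29)]
side insulator_plug [(array([ 0.4588,  0.168 , -0.0014]), 0.84), (array([ 0.522 , -0.1393,  0.0071]), 0.32)]
0.8 [-0.2395 -0.1955 -1.0427] [179.9971   0.0013 161.9096] 0.08550621010189428 0.025
```

```bash
python3 - <<'E'
import cv2,numpy as np
a=cv2.imread("pics/top0.png");b=cv2.imread("pics/side0.png")
cv2.imwrite("pics/both.png",cv2.resize(np.vstack([a,b]),None,fx=.78,fy=.78))
from plant import manip
d=np.load("top0.npy");m=manip.camera_model("top");print(m)
f=192/np.tan(np.radians(m["vfov"]/2));v,u=np.mgrid[:384,:512]
X=np.stack([(u-m["cx"])/f*d,(v-m["cy"])/f*d,d],-1);W=(X-m["t"])@m["R"]
hsv=cv2.cvtColor(a,cv2.COLOR_BGR2HSV)
ok=d>0
# green box top
g=ok&(abs(hsv[...,0].astype(int)-65)<25)&(hsv[...,1]>60)&(abs(W[...,2]-.06)<.008)&(abs(W[...,0]-.52)<.2)&(W[...,1]>-.3)
r=cv2.minAreaRect(W[g][:,:2].astype(np.float32)*1000);print("box",r,g.sum())
for n,c in (("red",(hsv[...,0]<8)|(hsv[...,0]>172)),("blue",abs(hsv[...,0].astype(int)-115)<12)):
    k=ok&c&(hsv[...,1]>110)&(hsv[...,2]>60)&(W[...,2]>.055)&(abs(W[...,0]-.53)<.1)&(abs(W[...,1]+.09)<.1)
    nn,l,s,ce=cv2.connectedComponentsWithStats(k.astype(np.uint8))
    for i in range(1,nn):
        if s[i,4]>4: print(n,s[i],W[l==i].mean(0),W[l==i][:,2].max())
t=ok&(W[...,2]>.097)&(W[...,2]<.125)&(abs(W[...,0]-.52)<.1)
nn,l,s,ce=cv2.connectedComponentsWithStats(t.astype(np.uint8))
for i in range(1,nn):
    if s[i,4]>8: print("tall",s[i],W[l==i].mean(0),cv2.minAreaRect(W[l==i][:,:2].astype(np.float32)*1000))
E
```

```text
{'vfov': 46.703791875561585, 'cx': 259.1613122236768, 'cy': 198.52710727468684, 'R': array([[-6.51508460e-03, -9.99977207e-01, -1.77178996e-03],
       [-9.90144123e-01,  6.69888446e-03, -1.39891891e-01],
       [ 1.39900571e-01,  8.42919916e-04, -9.90165198e-01]]), 't': array([-0.09000242,  0.51028551,  0.99712838])}
box ((523.7488403320312, -141.42677307128906), (237.61001586914062, 149.32481384277344), 79.21818542480469) 2851
red [274 186  11   5  38] [ 0.52893014 -0.13799899  0.07059457] 0.07387808781277622
red [240 192  10  10  63] [ 0.50484468 -0.06230971  0.10326175] 0.11344248267517545
blue [251 201   6  11  41] [ 0.48875582 -0.08004986  0.06948911] 0.07384134572080903
tall [419 142  10  93 438] [ 0.51877481 -0.44794187  0.11078998] ((519.8607177734375, -447.9256286621094), (199.2593231201172, 3.4773614406585693), 0.08647402375936508)
tall [308 185  14   8  85] [ 0.5217794  -0.21313837  0.10289543] ((522.1381225585938, -213.5341339111328), (28.287628173828125, 14.148918151855469), 78.5460205078125)
tall [241 192  10  10  71] [ 0.50334405 -0.06359309  0.11095896] ((503.37677001953125, -63.80183410644531), (18.25870704650879, 19.40923309326172), 30.839963912963867)
```

View pics/both.png

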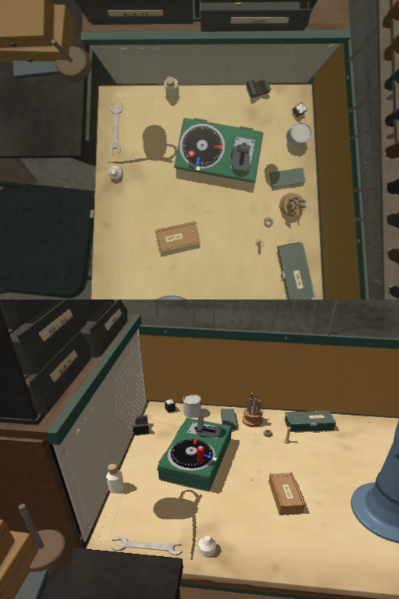

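The top view (upper half) shows the lock box at about (215,150), with the spinner and blue mark at its lower left and the red mark to the right of the dial. This agrees with the depth fits and the networks. I get a box yaw of −10.8°, the dial axis at (0.533, −0.092) and a dial angle of about 2.56 rad. Next I grip the spinner.

```bash
cat > h.py <<'E'
from plant import manip
import numpy as np
np.set_printoptions(precision=4,suppress=True)
YAW=np.radians(-10.8)
EX=np.array([np.cos(YAW),np.sin(YAW),0]);EY=np.array([-EX[1],EX[0],0])
AX=np.array([.5331,-.0923,0]);R=.042;Z=.100
ORI=[180,0,169.2]
def pt(th,c=AX,r=R): return c+r*(np.cos(th)*EX+np.sin(th)*EY)+[0,0,Z]
def state(c=AX):
    o=manip.observe();d=np.array(o["tcp_pos"])-c
    th=np.arctan2(d@EY,d@EX);F=np.array(o["force"])
    er=np.cos(th)*EX+np.sin(th)*EY;et=-np.sin(th)*EX+np.cos(th)*EY
    return dict(t=o["t"],th=th,r=np.hypot(d@EX,d@EY),Fr=F@er,Ft=F@et,F=F,w=o["width"])
def show(s): print("t %.2f th %.3f r %.4f Fr %.1f Ft %.1f Fz %.1f F(ex,ey) %.1f %.1f w %.4f"%(s["t"],s["th"],s["r"],s["Fr"],s["Ft"],s["F"][2],s["F"]@EX,s["F"]@EY,s["w"]))
def turn(a,b,step,speed,c=AX,every=1,r=R):
    n=max(1,int(np.ceil(abs(b-a)/step)))
    for i,th in enumerate(np.linspace(a,b,n+1)[1:]):
        manip.move_straight(pt(th,c,r),max_speed=speed)
        s=state(c)
        if i%every==0 or i==n-1: show(s)
        if np.hypot(s["Fr"],s["Ft"])>35: print("HIGH");show(s);return th
    return b
E
python3 - <<'E'
from h import *
sp=np.array([.5033,-.0636,0])
for th in np.linspace(0,6,7): print(manip.inverse_kinematics(pt(th),ORI))
manip.movep(sp+[0,0,.17],ORI)
manip.move_straight(sp+[0,0,Z],max_speed=.1,guard=10)
show(state())
manip.clamp(28); show(state())
th=state()["th"]
turn(th,th-.6,.3,.08)
E
```

```text
[-30.3717  32.9028  45.6013 109.2691 -30.1896  50.5178 109.7382]
[-32.7354  29.9531  42.8298 111.6486 -26.8592  48.7017 103.7163]
[-34.9137  25.5494  42.668  117.0605 -23.9145  46.1437 101.1124]
[-34.7761  23.4607  45.4645 120.5901 -23.6644  44.9935 104.6369]
[-30.5059  25.4372  46.2432 118.712  -25.538   46.0232 110.3712]
[-26.6118  29.2339  44.3216 113.2993 -27.2236  48.2361 111.9405]
[-29.024   32.5611  45.2199 109.503  -29.7686  50.3029 110.5868]
t 4.30 th 2.558 r 0.0409 Fr 0.1 Ft -0.6 Fz 0.2 F(ex,ey) 0.2 0.6 w 0.0854
t 4.91 th 2.561 r 0.0412 Fr 1.8 Ft -0.0 Fz 3.3 F(ex,ey) -1.5 1.0 w 0.0194
t 5.17 th 2.342 r 0.0411 Fr -2.8 Ft -0.3 Fz 0.9 F(ex,ey) 2.2 -1.8 w 0.0195
t 5.42 th 2.143 r 0.0409 Fr -2.8 Ft 0.3 Fz 0.6 F(ex,ey) 1.3 -2.5 w 0.0193
t 5.68 th 1.944 r 0.0408 Fr -5.6 Ft -1.5 Fz 1.8 F(ex,ey) 3.4 -4.7 w 0.0190
```

```bash
python3 - <<'E'
from h import *
turn(1.961,-3.8,.3,.07)
E
```

```text
t 6.01 th 1.667 r 0.0407 Fr -3.1 Ft -0.7 Fz 2.9 F(ex,ey) 0.9 -3.0 w 0.0192
t 6.33 th 1.388 r 0.0407 Fr -4.4 Ft -1.3 Fz 5.0 F(ex,ey) 0.5 -4.6 w 0.0195
t 6.66 th 1.100 r 0.0408 Fr -5.1 Ft -0.8 Fz 6.0 F(ex,ey) -1.6 -5.0 w 0.0190
t 6.98 th 0.819 r 0.0410 Fr -3.2 Ft -1.5 Fz 7.2 F(ex,ey) -1.1 -3.3 w 0.0194
t 7.31 th 0.544 r 0.0412 Fr -2.8 Ft -1.3 Fz 6.6 F(ex,ey) -1.7 -2.6 w 0.0191
t 7.63 th 0.263 r 0.0416 Fr -2.1 Ft -0.8 Fz 7.5 F(ex,ey) -1.9 -1.3 w 0.0190
t 7.96 th -0.011 r 0.0419 Fr 0.1 Ft -0.7 Fz 4.4 F(ex,ey) 0.1 -0.7 w 0.0194
t 8.28 th -0.315 r 0.0423 Fr 1.4 Ft 1.4 Fz 4.1 F(ex,ey) 1.8 0.9 w 0.0194
t 8.61 th -0.646 r 0.0428 Fr 2.8 Ft -0.0 Fz 4.8 F(ex,ey) 2.2 -1.7 w 0.0192
t 8.93 th -0.946 r 0.0431 Fr 2.9 Ft -0.3 Fz 6.3 F(ex,ey) 1.4 -2.5 w 0.0192
t 9.26 th -1.233 r 0.0433 Fr 2.6 Ft 0.5 Fz 5.8 F(ex,ey) 1.4 -2.3 w 0.0195
t 9.58 th -1.528 r 0.0435 Fr 2.9 Ft -0.2 Fz 8.2 F(ex,ey) -0.1 -2.9 w 0.0192
t 9.91 th -1.803 r 0.0434 Fr 2.2 Ft 0.3 Fz 8.0 F(ex,ey) -0.2 -2.2 w 0.0196
t 10.23 th -2.086 r 0.0433 Fr 2.3 Ft 0.8 Fz 9.5 F(ex,ey) -0.4 -2.4 w 0.0194
t 10.56 th -2.380 r 0.0431 Fr 1.3 Ft 0.7 Fz 9.7 F(ex,ey) -0.4 -1.4 w 0.0194
t 10.88 th -2.668 r 0.0427 Fr 1.0 Ft 1.5 Fz 8.8 F(ex,ey) -0.2 -1.8 w 0.0191
t 11.21 th -2.955 r 0.0424 Fr -0.7 Ft 1.0 Fz 6.9 F(ex,ey) 0.8 -0.8 w 0.0195
t 11.53 th 3.050 r 0.0420 Fr -3.2 Ft 0.4 Fz 6.6 F(ex,ey) 3.1 -0.7 w 0.0193
t 11.86 th 2.772 r 0.0417 Fr -3.0 Ft 0.3 Fz 4.0 F(ex,ey) 2.7 -1.3 w 0.0192
t 12.18 th 2.494 r 0.0413 Fr -4.9 Ft 1.7 Fz 5.0 F(ex,ey) 2.9 -4.3 w 0.0190
```

```bash
sed -i 's/^AX=.*/AX=np.array([.5331,-.0923,0])-.0014*EY;R=.0421;Z=.100/' h.py; python3 - <<'E'
from h import *
import cv2
turn(state()["th"]-2*np.pi,.873-2*np.pi,.3,.07)
a,_=manip.grab_frame("top");b,_=manip.grab_frame("side")
def crop(p,n):
    m=manip.camera_model(n);c=m["R"]@(AX+[0,0,.07])+m["t"];f=192/np.tan(np.radians(m["vfov"]/2))
    u,v=int(f*c[0]/c[2]+m["cx"]),int(f*c[1]/c[2]+m["cy"])
    return cv2.resize(p[v-45:v+45,u-45:u+45,::-1],(400,400),interpolation=cv2.INTER_CUBIC)
cv2.imwrite("pics/red.png",np.hstack([crop(a,"top"),crop(b,"side")]))
E
```

```text
t 12.49 th 2.219 r 0.0420 Fr -1.7 Ft 0.6 Fz 6.7 F(ex,ey) 0.5 -1.7 w 0.0192
t 12.80 th 1.964 r 0.0420 Fr -1.3 Ft 0.7 Fz 9.4 F(ex,ey) -0.2 -1.4 w 0.0193
t 13.11 th 1.711 r 0.0419 Fr -1.7 Ft 1.9 Fz 10.7 F(ex,ey) -1.6 -1.9 w 0.0194
t 13.42 th 1.454 r 0.0419 Fr -1.5 Ft 2.2 Fz 11.5 F(ex,ey) -2.4 -1.2 w 0.0192
t 13.72 th 1.189 r 0.0419 Fr -1.0 Ft 2.4 Fz 11.1 F(ex,ey) -2.6 0.0 w 0.0192
t 14.03 th 0.932 r 0.0419 Fr -1.2 Ft 2.0 Fz 10.6 F(ex,ey) -2.3 0.2 w 0.0189
```

View pics/red.png

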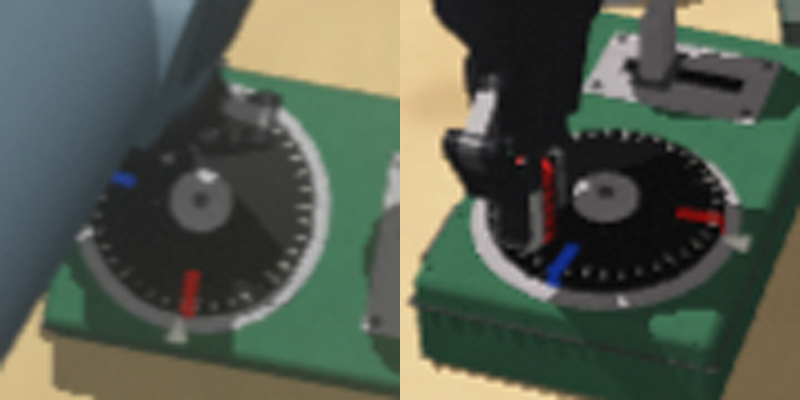

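The red mark at (190,293) is about 3.4° short of the pointer at (177,330). That matches the measured 0.932 rad, so I close the gap and then turn counter-clockwise, letting blue pass once.

```bash
python3 - <<'E'
from h import *
T=2*np.pi
turn(0,.873-.06,9,.03); show(state())
manip.sleep(.2);show(state())
th=turn(state()["th"]-T,2.618-.15,.3,.07,every=5)
turn(th,2.618-.05,.1,.03);manip.sleep(.2);show(state())
E
```

```text
t 14.38 th 0.897 r 0.0419 Fr -1.6 Ft 3.2 Fz 12.2 F(ex,ey) -3.5 0.7 w 0.0191
t 14.38 th 0.897 r 0.0419 Fr -1.6 Ft 3.2 Fz 12.2 F(ex,ey) -3.5 0.7 w 0.0191
t 14.58 th 0.896 r 0.0419 Fr -1.8 Ft 3.7 Fz 11.8 F(ex,ey) -4.0 0.9 w 0.0191
t 14.96 th 1.240 r 0.0419 Fr -1.0 Ft 1.2 Fz 10.2 F(ex,ey) -1.5 -0.5 w 0.0189
t 16.58 th 2.670 r 0.0422 Fr -3.0 Ft 2.6 Fz 6.6 F(ex,ey) 1.5 -3.6 w 0.0190
t 18.21 th -2.215 r 0.0422 Fr 0.2 Ft 2.1 Fz 9.9 F(ex,ey) 1.6 -1.4 w 0.0190
t 19.83 th -0.741 r 0.0420 Fr 2.5 Ft 1.4 Fz 6.6 F(ex,ey) 2.8 -0.7 w 0.0196
t 21.46 th 0.745 r 0.0418 Fr 0.6 Ft -1.7 Fz 8.2 F(ex,ey) 1.6 -0.8 w 0.0193
t 23.08 th 2.198 r 0.0421 Fr -3.0 Ft -1.2 Fz 7.8 F(ex,ey) 2.8 -1.7 w 0.0191
t 23.41 th 2.474 r 0.0421 Fr -2.9 Ft -1.1 Fz 6.0 F(ex,ey) 3.0 -1.0 w 0.0187
t 23.66 th 2.499 r 0.0421 Fr -3.8 Ft -3.4 Fz 4.5 F(ex,ey) 5.1 0.4 w 0.0191
t 23.91 th 2.548 r 0.0422 Fr -3.7 Ft -2.5 Fz 4.1 F(ex,ey) 4.5 0.0 w 0.0193
t 24.11 th 2.547 r 0.0422 Fr -3.8 Ft -3.0 Fz 4.8 F(ex,ey) 4.8 0.3 w 0.0190
```

```bash
python3 - <<'E'
from h import *
import cv2
turn(0,2.648,9,.03);manip.sleep(.1);show(state())
a,_=manip.grab_frame("top");b,_=manip.grab_frame("side")
def crop(p,n):
    m=manip.camera_model(n);c=m["R"]@(AX+[0,0,.07])+m["t"];f=192/np.tan(np.radians(m["vfov"]/2))
    u,v=int(f*c[0]/c[2]+m["cx"]),int(f*c[1]/c[2]+m["cy"])
    return cv2.resize(p[v-45:v+45,u-45:u+45,::-1],(400,400),interpolation=cv2.INTER_CUBIC)
cv2.imwrite("pics/blue.png",np.hstack([crop(a,"top"),crop(b,"side")]))
E
```

```text
t 24.37 th 2.630 r 0.0421 Fr -3.1 Ft -2.8 Fz 4.9 F(ex,ey) 4.1 0.9 w 0.0192
t 24.47 th 2.629 r 0.0422 Fr -3.4 Ft -2.8 Fz 5.5 F(ex,ey) 4.3 0.8 w 0.0190
```

View pics/blue.png

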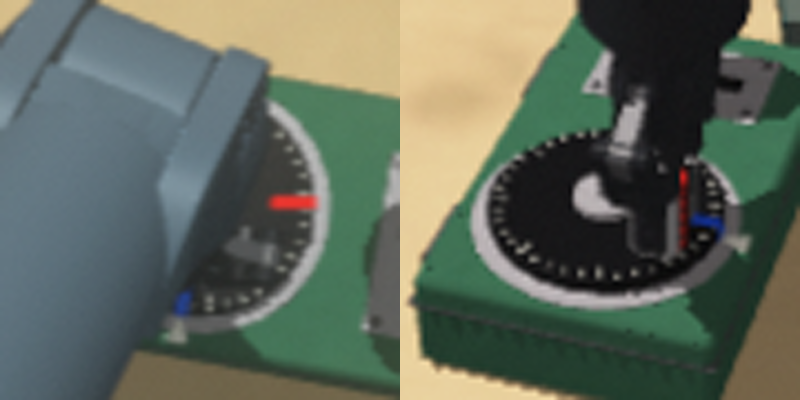

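Blue at (183,303) is in line with the pointer at (177,330). Now clockwise, slowly, feeling for the catch.

```bash
python3 - <<'E'
from h import *
th=turn(2.63,1.3,.27,.06)
hist=[];i=0
while th>-.35:
    th-=.02; manip.move_straight(pt(th),max_speed=.02); s=state(); hist.append(s["Ft"]); i+=1
    if i%5==0 or s["Ft"]>5: print("%.3f lag %.3f"%(th,s["th"]-th),end=" ");show(s)
    base=np.median(hist[-20:-4]) if len(hist)>8 else 2
    if s["Ft"]>max(base,0)+5.5: print("FIRM",base);break
print(th)
E
```

```text
t 24.92 th 2.380 r 0.0421 Fr -2.3 Ft -0.8 Fz 8.6 F(ex,ey) 2.2 -1.0 w 0.0188
t 25.25 th 2.139 r 0.0420 Fr -0.9 Ft 0.5 Fz 11.1 F(ex,ey) 0.1 -1.0 w 0.0190
t 25.58 th 1.877 r 0.0419 Fr -0.6 Ft 0.3 Fz 10.9 F(ex,ey) -0.1 -0.7 w 0.0191
t 25.92 th 1.611 r 0.0419 Fr -0.4 Ft -0.1 Fz 11.6 F(ex,ey) 0.1 -0.4 w 0.0194
t 26.25 th 1.339 r 0.0419 Fr 0.7 Ft 1.2 Fz 11.2 F(ex,ey) -1.0 0.9 w 0.0189
1.200 lag 0.075 t 27.50 th 1.275 r 0.0419 Fr -0.8 Ft 3.2 Fz 14.9 F(ex,ey) -3.3 0.1 w 0.0195
1.100 lag 0.076 t 28.75 th 1.176 r 0.0419 Fr 0.6 Ft 3.7 Fz 13.4 F(ex,ey) -3.2 2.0 w 0.0193
1.000 lag 0.081 t 30.00 th 1.081 r 0.0419 Fr 0.4 Ft 2.7 Fz 13.6 F(ex,ey) -2.2 1.6 w 0.0192
0.900 lag 0.073 t 31.25 th 0.973 r 0.0419 Fr 0.8 Ft 2.4 Fz 12.4 F(ex,ey) -1.5 2.0 w 0.0194
0.800 lag 0.076 t 32.50 th 0.876 r 0.0418 Fr 0.3 Ft 2.7 Fz 12.5 F(ex,ey) -1.9 2.0 w 0.0194
0.700 lag 0.080 t 33.75 th 0.780 r 0.0419 Fr 1.0 Ft 4.5 Fz 13.6 F(ex,ey) -2.4 3.9 w 0.0190
0.600 lag 0.081 t 35.00 th 0.681 r 0.0419 Fr 0.7 Ft 3.1 Fz 11.6 F(ex,ey) -1.4 2.9 w 0.0188
0.500 lag 0.075 t 36.25 th 0.575 r 0.0418 Fr 1.5 Ft 3.2 Fz 10.7 F(ex,ey) -0.4 3.5 w 0.0190
0.400 lag 0.058 t 37.50 th 0.458 r 0.0418 Fr 2.3 Ft 1.3 Fz 10.3 F(ex,ey) 1.5 2.2 w 0.0190
0.300 lag 0.072 t 38.75 th 0.372 r 0.0418 Fr 1.8 Ft 3.0 Fz 9.4 F(ex,ey) 0.6 3.4 w 0.0194
0.220 lag 0.116 t 39.75 th 0.336 r 0.0419 Fr 2.0 Ft 5.3 Fz 10.1 F(ex,ey) 0.2 5.7 w 0.0192
0.200 lag 0.127 t 40.00 th 0.327 r 0.0419 Fr 1.9 Ft 6.0 Fz 10.6 F(ex,ey) -0.1 6.3 w 0.0193
0.180 lag 0.138 t 40.25 th 0.318 r 0.0419 Fr 1.7 Ft 6.5 Fz 11.6 F(ex,ey) -0.5 6.7 w 0.0190
0.160 lag 0.150 t 40.50 th 0.310 r 0.0419 Fr 1.2 Ft 7.0 Fz 10.7 F(ex,ey) -1.0 7.0 w 0.0190
0.140 lag 0.161 t 40.75 th 0.301 r 0.0419 Fr 2.8 Ft 6.6 Fz 12.0 F(ex,ey) 0.7 7.1 w 0.0193
0.120 lag 0.172 t 41.00 th 0.292 r 0.0419 Fr 2.4 Ft 8.5 Fz 10.7 F(ex,ey) -0.1 8.8 w 0.0192
FIRM 2.2918488123211556
0.11999999999999918
```

The dial came up firm: contact began near 0.35 rad, about 2.27 rad clockwise of blue, and the force then climbed steadily. I add two small steps, release, and go to the bolt.

```bash
python3 - <<'E'
from h import *
for th in (.10,.08):
    manip.move_straight(pt(th),max_speed=.02); s=state(); show(s)
    if s["Ft"]>9.5: break
manip.let_go()
p=np.array(manip.observe()["tcp_pos"]); p[2]=.165
manip.move_straight(p,max_speed=.15)
B=np.array([.5219,-.2134,0])-.0014*EY
manip.movep(B+[0,0,.165],ORI)
g=manip.move_straight(B+[0,0,.097],max_speed=.12,guard=10); print(g); show(state())
manip.clamp(28); show(state())
p0=np.array(manip.observe()["tcp_pos"])
g=manip.move_straight(B+[0,0,.097]-.030*EX,max_speed=.02,guard=12)
print(g,(np.array(manip.observe()["tcp_pos"])-p0)@EX); show(state())
E
```

```text
t 41.25 th 0.284 r 0.0419 Fr 1.8 Ft 8.1 Fz 13.0 F(ex,ey) -0.6 8.3 w 0.0193
t 41.50 th 0.276 r 0.0419 Fr 2.7 Ft 8.9 Fz 11.5 F(ex,ey) 0.2 9.3 w 0.0191
False
t 44.03 th -1.470 r 0.1215 Fr -0.1 Ft -0.1 Fz 0.4 F(ex,ey) -0.1 0.1 w 0.0856
t 44.58 th -1.471 r 0.1209 Fr -2.8 Ft -0.9 Fz 5.6 F(ex,ey) -1.1 2.7 w 0.0299
False -0.02813639124271979
t 46.23 th -1.704 r 0.1214 Fr -4.7 Ft 5.8 Fz 1.9 F(ex,ey) 6.4 3.9 w 0.0296
```

```bash
python3 - <<'E'
from h import *
import cv2
p0=np.array(manip.observe()["tcp_pos"])
B=np.array([.5219,-.2134,.097])-.0014*EY
g=manip.move_straight(B-.032*EX,max_speed=.02,guard=8)
print(g,(np.array(manip.observe()["tcp_pos"])-p0)@EX); show(state())
manip.let_go()
p=np.array(manip.observe()["tcp_pos"]); p[2]=.2
manip.move_straight(p,max_speed=.15); p[1]+=.3;p[0]-=.05;p[2]=.26
manip.movep(p,ORI); show(state())
a,d=manip.grab_frame("top")
m=manip.camera_model("top");f=192/np.tan(np.radians(m["vfov"]/2));v,u=np.mgrid[:384,:512]
W=(np.stack([(u-m["cx"])/f*d,(v-m["cy"])/f*d,d],-1)-m["t"])@m["R"]
t=(d>0)&(abs(W[...,2]-.104)<.006)&(np.hypot(W[...,0]-.51,W[...,1]+.213)<.05)
h=W[t].mean(0);print(h,(h-[.5218,-.2131,.103])@EX)
for n in("oilstone","insulator_plug"):print(n,manip.spot_point("top",n)[:1])
cv2.imwrite("pics/end.png",cv2.resize(a[120:300,120:400,::-1],None,fx=2,fy=2))
E
```

```text
False -0.00015040175947869113
t 46.48 th -1.705 r 0.1214 Fr -3.3 Ft 9.6 Fz -2.8 F(ex,ey) 10.0 2.0 w 0.0296
t 49.08 th 2.228 r 0.2058 Fr -1.0 Ft -1.1 Fz -0.2 F(ex,ey) 1.4 -0.1 w 0.0854
[ 0.4947 -0.2077  0.1029] -0.02767050714303974
oilstone [{'at': [0.4377, -0.3526, -0.0039], 'score': 0.59}]
insulator_plug [{'at': [0.4933, -0.2025, 0.0902], 'score': 0.66}]
```

View pics/end.png

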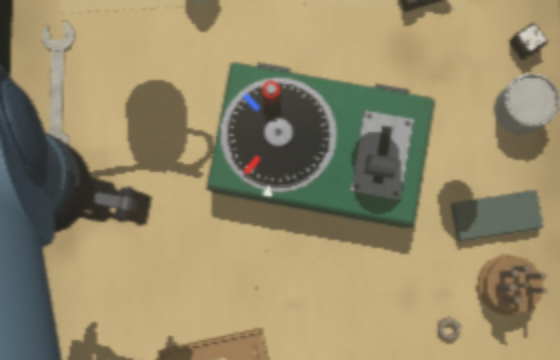

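The handle at (380,160) stands at the pointer-side end of its slot, 27.7 mm back. The oilstone is in place, and the gripper is clear at z = 0.26 m. The plug is hidden under the arm; its "find" is really the bolt handle.

```bash
python3 -c "
from plant import manip
manip.job_done()"
```

```text
the job is handed in; nothing more can be done
```

The lock box is open and the job is handed in: the bolt is drawn to its stop and released. I handed in at about 49 s of the 72 s allowed.

- **Dial:** I turned clockwise past red once and stopped within about 1.5° of it by the arm's own position. Then I turned counter-clockwise past blue once and stopped on it; the picture showed it within about 1° of the pointer. Turning slowly clockwise again, the dial came up firm about 2.3 rad from blue. The spinner force rose to about 9 N in all, friction included.
- **Bolt:** I gripped the handle and drew it 28.1 mm until it stopped, at about 10 N at most. I then let go and moved clear. The last picture measured 27.7 mm of travel, and the wrist force was near zero.
- **Bystanders:** The oilstone was found within 4 mm of where it started.
- **Not checked at the end:** The plug was hidden behind the arm in the last picture, and the network reported the bolt handle in its place. The arm passed well above the plug and felt nothing.

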